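# Tuck copper flashing under a lapped shingle

### The job

Lock the holder's hold-down clamp by turning its black ring clockwise until the white pointer is at the green mark, then pick up the copper flashing and slide its plain edge, square and centred, under the loose middle shingle until the scribed black line is at the shingle's lower edge, without lifting the shingle. Finish while still holding the flashing and pressing it flat on the roof panel with a steady push of about 10 N; do not let go, and leave the glasses case, the cork block and the stack of spare shingles where they are.

Things in the scene. Friction and masses are not known exactly. Their poses are not given: they have to be found in the camera images.
- holder: Fixed work holder: plywood base 270 x 400 x 12 mm on the bench, with the roof panel and, at its right (-y) side, a clamp column with the lock ring (axis 30 mm to -x, 195 mm to -y of the origin). Origin on the bench below the middle of the shingle's lower edge; x runs up the roof (into the shingle gap), y left, z up. Some 0.58 m ahead of the robot, turned up to 0.3 rad.
- ring (a joint): Lock ring (black plastic, knurled) of the clamp: angle in rad, 0 at the red mark (open), 1.2 at the green mark, where it meets its stop (locked). Grows as the ring turns clockwise seen from above. Friction about 0.12 N m; stays where left; starts somewhere between 0 and 0.3.
- ring_grip (a point): On the vertical axis of the black ring, 76 mm above the bench; turns with the ring, x along its white pointer. Ring 46 mm across, 51 to 87 mm above the bench; the pointer nose (8 mm wide, 11 high) at its foot reaches 35 mm from the axis: grip the ring across, square to the pointer. Cap in the middle up to 98 mm; flange with the marks below, 84 mm across, top at 50 mm.
- panel (a joint): How far the roof panel has sunk on its rubber cushion, m: 0 at rest, grows downward, about 0.25 mm for each N pressed on it after the first 0.5 N, stop at 12 mm.
- mouth (a point): on the flat, level top of the grey roof panel, straight below the middle of the loose shingle's lower edge, 32 mm above the bench; x points under the shingle (tucking direction), y left along its edge, z up. 110 mm of panel lie bare in front (-x) of it. The gap under the edge is 8 mm high, closing evenly to 1 mm at 120 mm inside. Panel 250 mm wide.
- shingle (a joint): Lift of the loose middle shingle, rad: 0 lying down, grows as its lower edge rises (hinged at its upper end 120 mm away; 0.01 rad is 1.2 mm at the edge). Pale shingle 160 mm wide, 120 long, 8 thick; a light spring holds it down (1.5 N at the edge starts to lift it). Narrow fixed dark shingles with the same gap lie at both sides.
- flashing: Loose copper flashing: sheet 100 mm (x) by 120 mm (y), 3 mm thick; along its whole -x edge an upright seam 10 mm thick (x -50 to -40 mm) up to 37 mm above the underside; its +x edge is the plain edge to tuck. Black line across the sheet 30 mm from the plain edge (x = 20 mm). Origin at the centre of the underside. About 0.16 kg. Starts flat on the bench right of the holder, turned up to 0.7 rad.
- seam (a point): Centre of the flashing's standing seam (half-way up: 18.5 mm above the underside, 45 mm to -x of the flashing's origin), where it is gripped from above, fingers closing along the flashing's x; axes as the flashing's.
- edge_left (a point): Left (+y) corner of the flashing's plain edge, on the underside (flashing x = 50 mm, y = 60 mm).
- edge_right (a point): Right (-y) corner of the flashing's plain edge, on the underside (flashing x = 50 mm, y = -60 mm).
- glasses_case: Bystander: dark red glasses case, 155 x 58 x 34 mm, origin at the centre of its underside.
- cork_block: Bystander: cork sanding block, 110 x 65 x 30 mm, origin at the centre of its underside.
- shingle_stack: Bystander: stack of spare shingles, 120 x 90 x 32 mm, origin at the centre of its underside.
There are look-alikes about, which are no part of the job. What is shaped like the flashing but purple or red is not meant.

How it is judged:
By the outcome, as a careful person would: the job done as asked, in the order asked, and still so for the second after the job is handed in, while the arm keeps its last pose, push and grip.
It also fails if it takes over 67 s, if anything falls off the work surface, if the arm or the gripper's body presses on something with over 40 N, if the wrist force passes 120 N, or if a joint passes its speed limit or range.

### The arm

A 6-joint arm with a two-finger parallel gripper is mounted at the origin on the work surface. World frame = base frame: x ahead of the robot, y to its left, z up, the work surface at z = 0. Lengths are in m, angles in rad, forces in N, time in s.
With the tool pointing down it reaches from about 0.35 to 0.95 m from the base axis. Payload 17.4 kg.
Tool frame: the origin (TCP) lies where the fingers leave the gripper's body, on its centre line; the fingertips stand 84 mm ahead of it and the grasp point (between the pads) lies 65 mm ahead of it (ctrl.hold_point_z is the distance from the TCP to the grasp point, in m); x points along the fingers, z is the direction in which the jaws open and shut, and the axes are right-handed (so a half turn about x gives the same grasp; the last joint's range is limited). The gripper opens to 93 mm and grips with 3 to 60 N. Pads are 15 mm wide; open, the fingers measure 128 mm over their backs; the gripper's body (75 mm by 188 mm) begins 65 mm behind the grasp point.
Start: joints at [1.223, 0.116, 1.442, -0, 1.584, -0.038], TCP at [0.206, 0.643, 0.303] pointing down, gripper open.
Joint ranges: [-2.83, 2.83], [-0.83, 2.19], [0.07, 2.5], [-1.14, 4.28], [0.01, 3], [-2.97, 2.97]. Speed limits (rad/s): [1.89, 1.89, 2.22, 3.14, 3.14, 3.14].

### API

Orientations are given as a unit quaternion [w, x, y, z].
In Python, from rig import ctrl gives the robot as it stands.
- The arm moves only by the shell command python3 -m jog 'ROWS' [OPENING] [FORCE]. ROWS is JSON, a list of rows, each a list of 2 entries, a list of its own where there are three numbers: the shift along the tool's x, y, z in mm, then the turn about the tool's x in degrees. In form: [[[tx, ty, tz], spin], ...]. A call has 1 to 8 rows; each row is the pose to reach, as a shift and turn from the pose measured when the call began, along the tool's axes at that moment; what a row does not reach only later rows make up. A row lasts 1/8 s, in which the tool goes at most 62.5 mm and 10.7 degrees, less where a joint would pass 70% of its speed; a pose out of reach is approached as far as the arm can. A call with a gripper value outside its range is refused whole. OPENING is the opening in per cent of the stroke, from 0 (shut) to 100 (fully open), set as the call begins (- or left out, the last holds). The fingers move at their own pace and stop on an object; FORCE is the grip in N (left out, the last holds). Time passes only in rows, so rows that repeat a pose let the fingers close. It gives the time, the measured TCP pose, the force and the opening at its end, in the units of the state.
- ctrl.state(): the state, without advancing time (a new reading comes with each control period).
- ctrl.read_camera(name): name is "side" or "top" or "wrist"; returns a dict with "pixels" (400x640x3 uint8, red, green, blue), "mtx" (3x3 intrinsics, pixels), "R" (3x3) and "t" (3): a world point X has camera coordinates R X + t; the wrist camera has in their place "hand_eye" (4x4, takes a point from camera to tool coordinates, whose origin is the TCP and whose axes are the tool frame's). Camera axes: x right, y down, z forward; pixel columns grow to the right and rows downward; lengths in m; the calibration is good to about 2 mm. A picture is of the moment at which its call begins: read the wrist's pose just before it. There is no depth.
- ctrl.finish_job(): hands the job in, once; it reports no verdict.
The state is a dict: "clock": time; "qpos": joint angles; "qvel": joint speeds; "effort": joint torques, N m; "tool_pos": TCP position; "orientation": TCP orientation; "force": force on the tool from outside, world axes, zero at the start; "moment": the same for the moment, N m; "grip_width": finger opening in m.
Only numpy, scipy, OpenCV 4.12 (cv2) and the standard library are available. Lean on these libraries where they do the work, as an engineer would, in place of code of your own. Each camera call takes 0.05 s, during which the arm holds its last target.

## Working session

There is one attempt and no reset: what is moved stays moved. The work goes in short steps, Python scripts to look and compute and a shell command to move; the robot and the scene stay as the last step left them, time stands still between calls to the robot, and variables do not carry over. Pictures are saved under pics/ and viewed, and the job is handed in when it is done.

```bash
ls; mkdir -p pics; python3 - <<'E'
from rig import ctrl
import cv2
s=ctrl.state();print(s)
for n in("side","top","wrist"):
    d=ctrl.read_camera(n);cv2.imwrite(f"pics/{n}0.png",d["pixels"][:,:,::-1])
    print(n,d["mtx"].tolist(),{k:d[k].round(4).tolist() for k in d if k in("R","t","hand_eye")})
E
```

```text
pics
{'clock': 0.0, 'qpos': array([ 1.22318529e+00,  1.16454306e-01,  1.44226691e+00, -6.59225349e-06,
        1.58399495e+00, -3.77999612e-02]), 'qvel': array([ 0.00079674, -0.00031978, -0.00052503,  0.00078041, -0.00220978,
       -0.00113989]), 'effort': array([-1.08586726e-03, -7.21267033e+01, -6.22631192e+01,  7.80922850e-02,
        2.36264599e-02, -1.09662428e-04]), 'tool_pos': array([0.20576461, 0.642755  , 0.30202547]), 'orientation': array([ 0.5708282 , -0.4170934 ,  0.57148454,  0.41664576]), 'force': array([-0.70621787, -0.62088946, -0.53837821]), 'moment': array([-1.56839855e-03, -1.27282546e-02,  8.14462882e-05]), 'grip_width': 0.09292959464557794}
side [[392.2420913993262, 0.0, 312.2977615504667], [0.0, 392.2420913993262, 202.7592224165362], [0.0, 0.0, 1.0]] {'R': [[0.7174, -0.6966, 0.0126], [-0.4728, -0.5001, -0.7255], [0.5116, 0.5145, -0.6881]], 't': [-0.3834, 0.3048, 0.9241]}
top [[513.320325885885, 0.0, 305.4357227714253], [0.0, 513.320325885885, 200.25612304179182], [0.0, 0.0, 1.0]] {'R': [[-0.0039, -1.0, -0.0019], [-0.9932, 0.0041, -0.1165], [0.1165, 0.0014, -0.9932]], 't': [-0.0262, 0.5376, 1.5474]}
wrist [[359.7144499012248, 0.0, 322.7875086401866], [0.0, 359.7144499012248, 199.09439691257538], [0.0, 0.0, 1.0]] {'hand_eye': [[-0.0016, -0.2667, 0.9638, -0.0823], [-0.0005, -0.9638, -0.2667, 0.0746], [1.0, -0.0009, 0.0015, 0.0004], [0.0, 0.0, 0.0, 1.0]]}
```

View pics/top0.png

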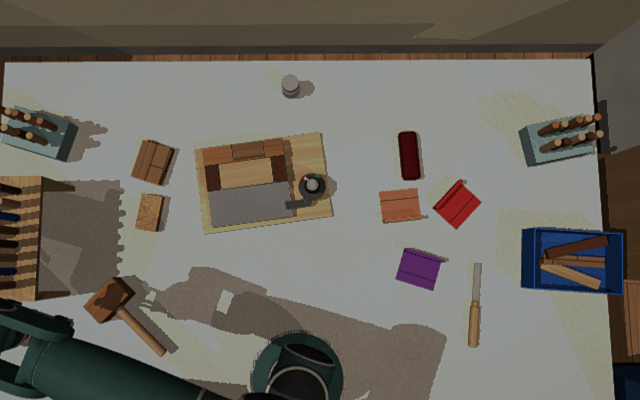

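View pics/side0.png

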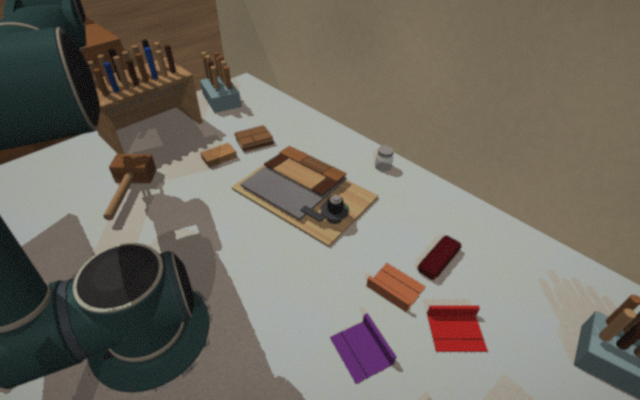

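```bash
python3 - <<'E'
import cv2
a=cv2.imread("pics/top0.png")
cv2.imwrite("pics/c1.png",cv2.resize(a[120:245,185:345],None,fx=4.8,fy=4.8,interpolation=cv2.INTER_CUBIC))
cv2.imwrite("pics/c2.png",cv2.resize(a[120:245,360:500],None,fx=4.8,fy=4.8,interpolation=cv2.INTER_CUBIC))
E
```

```text
(no output)
```

View pics/c1.png

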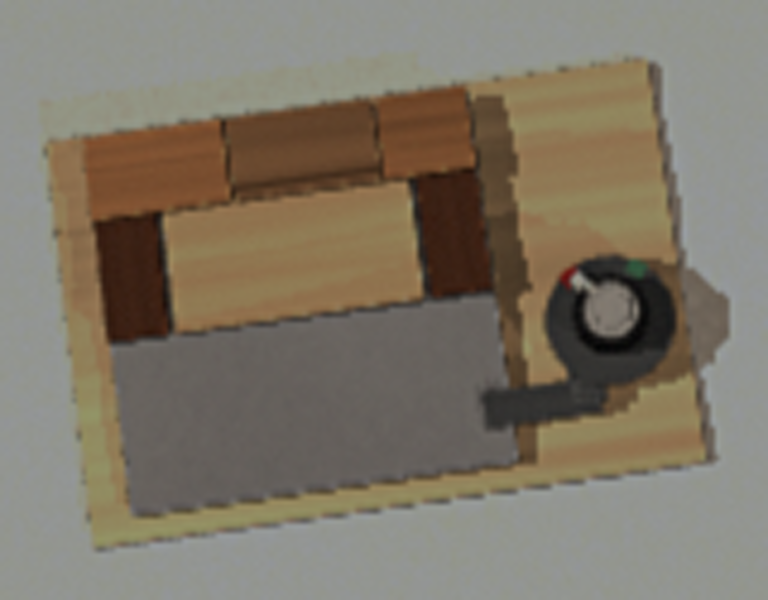

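View pics/c2.png

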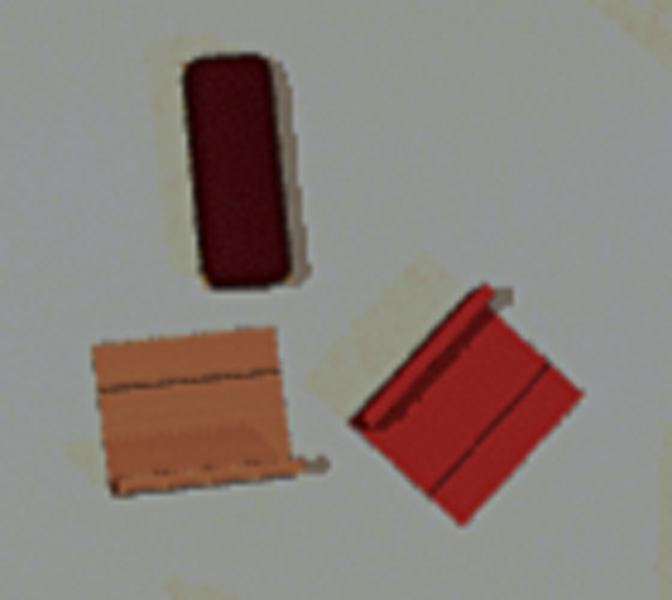

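```bash
cat > h.py <<'E'
import numpy as np, cv2
from scipy.optimize import least_squares
from scipy.spatial.transform import Rotation as Ro
from rig import ctrl
def Rq(q): return Ro.from_quat([q[1],q[2],q[3],q[0]]).as_matrix()
def cam(name):
    s=ctrl.state(); d=ctrl.read_camera(name)
    if name=="wrist":
        H=np.array(d["hand_eye"]); T=np.eye(4);T[:3,:3]=Rq(s["orientation"]);T[:3,3]=s["tool_pos"]
        E=np.linalg.inv(T@H); R,t=E[:3,:3],E[:3,3]
    else: R,t=np.array(d["R"]),np.array(d["t"])
    return d["pixels"],np.array(d["mtx"]),R,t
def snap(name,fn):
    p,K,R,t=cam(name); cv2.imwrite(f"pics/{fn}.png",p[:,:,::-1]); np.savez(f"pics/{fn}.npz",K=K,R=R,t=t)
def load(fn):
    z=np.load(f"pics/{fn}.npz"); return z["K"],z["R"],z["t"]
def proj(c,X):
    K,R,t=c; v=(np.atleast_2d(X)@R.T+t)@K.T; return v[:,:2]/v[:,2:]
def back(c,uv,z):
    K,R,t=c; d=R.T@np.linalg.solve(K,[uv[0],uv[1],1.]); o=-R.T@t; return o+d*(z-o[2])/d[2]
def fit(obs,x0,z=0.):
    """obs: list of (cam, body points, pixels); pose x,y,yaw"""
    def body(p,B): 
        c,s=np.cos(p[2]),np.sin(p[2]); B=np.atleast_2d(B); return np.c_[p[0]+c*B[:,0]-s*B[:,1],p[1]+s*B[:,0]+c*B[:,1],B[:,2]+z]
    f=lambda p:np.concatenate([(proj(c,body(p,B))-np.array(u)).ravel() for c,B,u in obs])
    r=least_squares(f,x0); return r.x,f(r.x).reshape(-1,2)
def tool():
    s=ctrl.state(); print("t",round(s["clock"],2),"pos",(s["tool_pos"]*1000).round(1),"F",s["force"].round(2),"M",s["moment"].round(2),"w",round(s["grip_width"]*1000,1))
    R=Rq(s["orientation"]); print(R.round(4).tolist(),"q",s["qpos"].round(3)); return s["tool_pos"],R
E
cp pics/top0.png pics/t0.png
python3 - <<'E'
from h import *
snap("top","top1"); c=load("top1")
cr=lambda u,v,x0,y0:(u/4.8+x0-.4,v/4.8+y0-.4)
k=lambda u,v:cr(u,v,185,120)
B=[[0,.08,.048],[0,-.08,.048],[-.11,.125,.032],[-.11,-.125,.032],[-.03,-.195,.098]]
u=[k(175,332),k(425,300),k(133,515),k(520,462),k(612,308)]
p,r=fit([(c,B,u)],[.58,0,.1]);print("holder",p.round(4),r.round(2).tolist())
f=lambda u,v:cr(u,v,360,120)
B=[[.05,.06,.003],[.05,-.06,.003],[.02,.06,.003],[.02,-.06,.003],[-.045,.06,.037],[-.045,-.06,.037]]
u=[f(93,347),f(275,328),f(100,390),f(280,372),f(115,486),f(298,468)]
p,r=fit([(c,B,u)],[.55,-.25,.1]);print("fl",p.round(4),r.round(2).tolist())
tool()
for x in[(615,308),(578,275),(570,282),(638,268),(583,280)]: print(back(c,k(*x),.06 ).round(4))
E
```

```text
holder [0.582  0.1489 0.1348] [[0.28, 0.21], [0.17, -0.31], [-0.43, 0.13], [-0.03, -0.1], [0.02, 0.07]]
fl [ 0.523  -0.3224  0.0855] [[-0.23, -0.46], [-0.12, 0.1], [-0.68, 0.04], [-0.06, 0.39], [0.04, -0.16], [1.03, 0.09]]
t 0.2 pos [205.8 642.8 302.3] F [0.01 0.35 0.21] M [-0.01  0.02  0.02] w 93.1
[[-0.0002, -0.9524, 0.3049], [-0.0006, 0.3049, 0.9524], [-1.0, 0.0, -0.0007]] q [ 1.223  0.116  1.442  0.     1.584 -0.038]
[ 0.5843 -0.0506  0.06  ]
[ 0.6055 -0.0273  0.06  ]
[ 0.6011 -0.0223  0.06  ]
[ 0.6098 -0.0653  0.06  ]
[ 0.6023 -0.0305  0.06  ]
```

```bash
python3 -m jog '[[[0,-45,-43],-5],[[0,-90,-86],-10],[[0,-135,-129],-15],[[0,-180,-172],-20],[[0,-225,-215],-25],[[0,-270,-258],-30],[[0,-315,-301],-35],[[0,-360,-344],-40]]'; python3 - <<'E'
from h import *
p,R=tool()
d=np.array([.5785,-.0483,.302])-p; print(R.T@d*1000)
E
```

```text
clock: 1.2
tool_pos: [0.4442, 0.2035, 0.3027]
orientation: [-0.393, 0.588, -0.393, -0.588]
force: [1.0, 0.1, 0.0]
grip_width: 0.0929
t 1.2 pos [444.2 203.5 302.7] F [1.04 0.12 0.02] M [-0.01  0.01 -0.01] w 92.9
[[0.0003, -0.9244, -0.3814], [-0.0004, -0.3814, 0.9244], [-1.0, -0.0001, -0.0005]] q [ 0.378 -0.298  1.829 -0.     1.611 -1.585]
[   0.79925358  -28.09375369 -283.98598359]
```

```bash
python3 -m jog '[[[0,-5,-50],-3],[[0,-10,-105],-6],[[0,-16,-160],-9],[[0,-22,-220],-12],[[0,-28,-284],-15],[[0,-28,-284],-15],[[0,-28,-284],-15]]'; python3 - <<'E'
from h import *
tool(); snap("wrist","w1")
E
```

```text
clock: 2.08
tool_pos: [0.5783, -0.0482, 0.3026]
orientation: [0.313, -0.634, 0.314, 0.634]
force: [0.1, 1.0, -0.1]
grip_width: 0.0927
t 2.08 pos [578.3 -48.2 302.6] F [ 0.13  0.99 -0.15] M [0.08 0.07 0.03] w 92.7
[[-0.0002, -0.7948, -0.6069], [-0.0001, -0.6069, 0.7948], [-1.0, 0.0002, 0.0001]] q [-0.127 -0.09   1.65  -0.     1.582 -2.35 ]
```

View pics/w1.png

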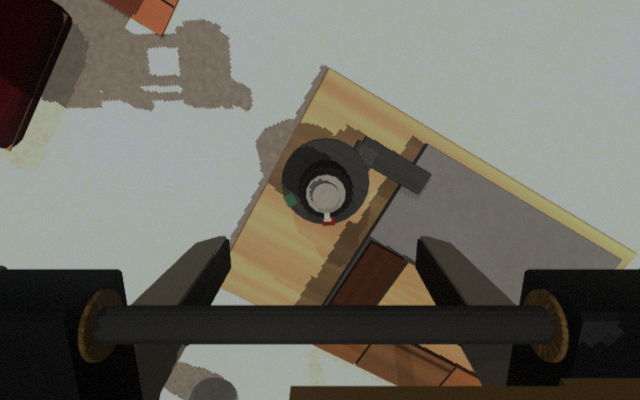

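```bash
python3 - <<'E'
import cv2
a=cv2.imread("pics/w1.png")
cv2.imwrite("pics/w1c.png",cv2.resize(a[125:235,260:400],None,fx=5.5,fy=5.5,interpolation=cv2.INTER_CUBIC))
E
```

```text
(no output)
```

View pics/w1c.png

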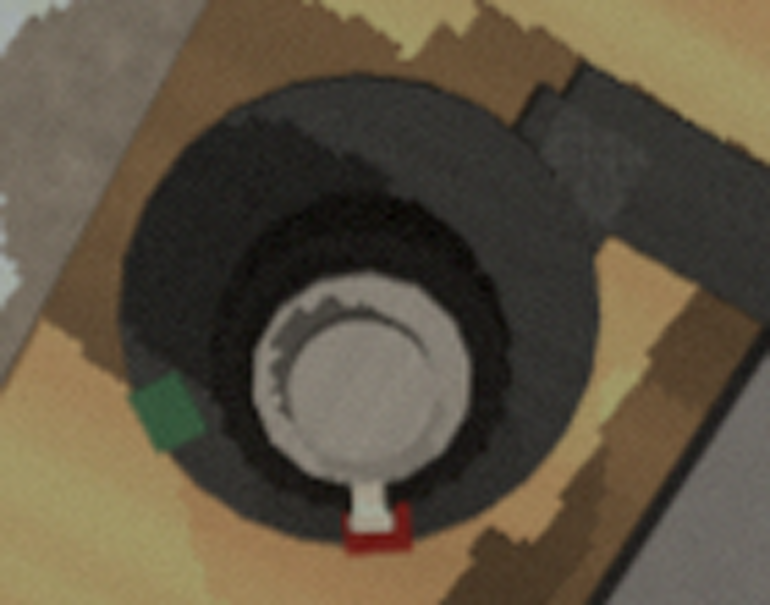

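```bash
python3 - <<'E'
from h import *
c=load("w1"); k=lambda u,v:(u/5.5+260-.4,v/5.5+125-.4)
f=back(c,k(360,310),.05);print("flange",f, "cap",back(c,k(360,388),.098),"capflare",back(c,k(361,378),.087))
for n,x,z in[("red",(378,530),.05),("green",(167,412),.05),("ptr",(372,522),.0575),("ptr2",(368,490),.062)]:
    q=back(c,k(*x),z);d=q-f;print(n,q.round(4),np.hypot(d[0],d[1]),np.arctan2(d[1],d[0]))
for X in np.array([[.58,.149,.0]]): pass
E
```

```text
flange [ 0.57724857 -0.04499853  0.05      ] cap [ 0.57841794 -0.04453324  0.098     ] capflare [ 0.57932207 -0.04354659  0.087     ]
red [ 0.6073 -0.018   0.05  ] 0.04038321962696293 0.7331327032688716
green [ 0.6124 -0.0608  0.05  ] 0.03853447312397728 -0.42303704449276514
ptr [ 0.6047 -0.0214  0.0575] 0.03625185400054553 0.7097121535217333
ptr2 [ 0.5994 -0.0264  0.062 ] 0.02890894035522234 0.6978608635081195
```

```bash
python3 -m jog '[[[40,-1,2],-1],[[80,-1,2],-3],[[120,-1,2],-3],[[150,-1,2],-3],[[161,-1,2],-3],[[161,-1,2],-3]]'; python3 - <<'E'
from h import *
tool(); snap("wrist","w2")
E
```

```text
clock: 2.88
tool_pos: [0.5776, -0.0447, 0.1421]
orientation: [-0.296, 0.642, -0.296, -0.642]
force: [0.7, 1.1, 0.1]
grip_width: 0.0932
t 2.88 pos [577.6 -44.7 142.1] F [0.67 1.08 0.11] M [ 0.11 -0.    0.03] w 93.2
[[0.0001, -0.7607, -0.6491], [-0.0001, -0.6491, 0.7607], [-1.0, 0.0, -0.0001]] q [-1.210e-01 -1.000e-03  1.829e+00 -0.000e+00  1.313e+00 -2.398e+00]
```

View pics/w2.png

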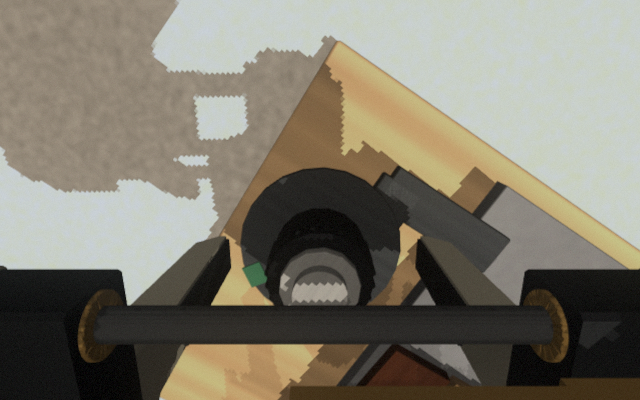

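```bash
python3 -m jog '[[[0,0,0],0],[[0,0,0],0],[[0,0,0],0],[[0,0,0],0],[[0,0,0],0],[[0,0,0],0]]' 0 40; python3 -m jog '[[[0,0,0],9],[[0,0,0],18],[[0,0,0],27],[[0,0,0],36],[[0,0,0],45],[[0,0,0],54],[[0,0,0],61],[[0,0,0],61]]';python3 - <<'E'
from h import *
tool()
E
```

```text
clock: 3.68
tool_pos: [0.5783, -0.0454, 0.1431]
orientation: [-0.296, 0.643, -0.296, -0.641]
force: [3.6, -4.4, -2.2]
grip_width: 0.0452
clock: 4.68
tool_pos: [0.5783, -0.0451, 0.1431]
orientation: [0.582, -0.404, 0.58, 0.402]
force: [1.0, 4.3, -0.2]
grip_width: 0.0456
t 4.67 pos [578.3 -45.1 143.1] F [ 1.01  4.32 -0.16] M [ 0.88 -0.14 -0.12] w 45.6
[[0.0023, -0.9366, 0.3504], [-0.0005, 0.3504, 0.9366], [-1.0, -0.0023, 0.0003]] q [-1.220e-01 -1.000e-03  1.828e+00 -0.000e+00  1.312e+00 -1.334e+00]
```

Gripped and turned 61°; continue to the stop.

```bash
python3 -m jog '[[[0,0,0],4],[[0,0,0],8],[[0,0,0],12],[[0,0,0],12]]';python3 - <<'E'
from h import *
tool(); snap("wrist","w3")
E
```

```text
clock: 5.18
tool_pos: [0.5783, -0.045, 0.1431]
orientation: [0.62, -0.342, 0.619, 0.341]
force: [-1.1, 2.0, 1.9]
grip_width: 0.0456
t 5.17 pos [578.3 -45.  143.1] F [-1.07  1.99  1.89] M [0.36 0.15 0.82] w 45.6
[[0.0023, -0.8452, 0.5344], [-0.0005, 0.5344, 0.8452], [-1.0, -0.0022, 0.0008]] q [-1.220e-01 -1.000e-03  1.828e+00 -0.000e+00  1.312e+00 -1.129e+00]
```

View pics/w3.png

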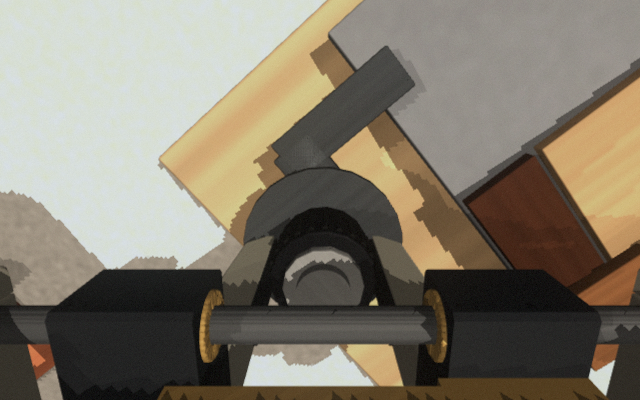

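```bash
python3 -m jog '[[[0,0,0],0],[[0,0,0],0],[[0,0,0],0],[[-40,0,0],0],[[-80,0,0],0],[[-130,0,0],0],[[-130,0,0],0]]' 100;python3 - <<'E'
from h import *
tool(); snap("wrist","w4")
a=cv2.imread("pics/w4.png")
cv2.imwrite("pics/w4c.png",cv2.resize(a[100:270,220:420],None,fx=3.5,fy=3.5,interpolation=cv2.INTER_CUBIC))
E
```

```text
clock: 6.1
tool_pos: [0.5789, -0.0451, 0.2774]
orientation: [0.622, -0.343, 0.617, 0.34]
force: [-0.5, -0.1, 0.2]
grip_width: 0.0932
t 6.1 pos [578.9 -45.1 277.4] F [-0.49 -0.07  0.16] M [-0.02  0.02  0.02] w 93.2
[[0.0084, -0.8455, 0.5339], [-0.0013, 0.5339, 0.8455], [-1.0, -0.0078, 0.0034]] q [-0.122 -0.086  1.686 -0.     1.532 -1.129]
```

View pics/w4c.png

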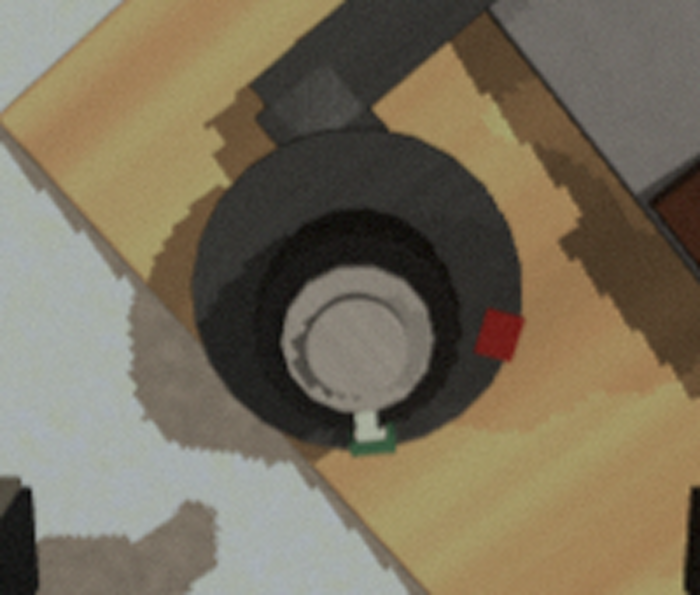

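```bash
python3 -m jog '[[[-4,-17,-52],8],[[-8,-34,-104],16],[[-12,-51,-156],24],[[-16,-68,-208],32],[[-20,-85,-260],40],[[-23,-107,-317],48],[[-23,-107,-317],53],[[-23,-107,-317],53]]';python3 - <<'E'
from h import *
tool(); snap("wrist","w5")
E
```

```text
clock: 7.15
tool_pos: [0.4991, -0.3706, 0.2958]
orientation: [0.708, -0.029, 0.705, 0.029]
force: [-0.5, 0.3, 0.6]
grip_width: 0.0928
t 7.15 pos [ 499.1 -370.6  295.8] F [-0.53  0.27  0.63] M [-0.08  0.07  0.01] w 92.8
[[0.0035, -0.0821, 0.9966], [0.0006, 0.9966, 0.0821], [-1.0, 0.0003, 0.0035]] q [-6.810e-01  1.000e-03  1.573e+00  3.000e-03  1.566e+00 -7.630e-01]
```

View pics/w5.png

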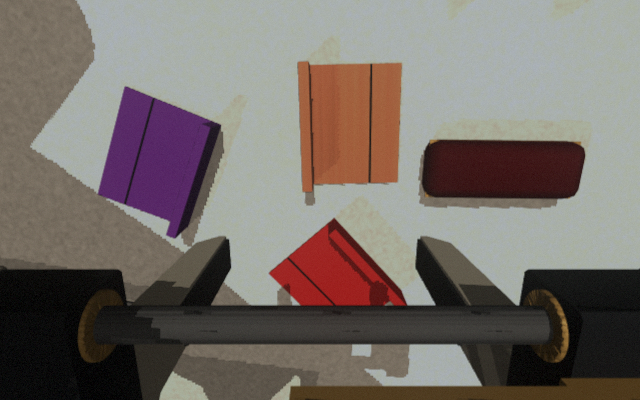

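```bash
python3 - <<'E'
import cv2
a=cv2.imread("pics/w5.png")
cv2.imwrite("pics/w5c.png",cv2.resize(a[50:210,285:425],None,fx=5,fy=3.7,interpolation=cv2.INTER_CUBIC))
E
```

```text
(no output)
```

View pics/w5c.png

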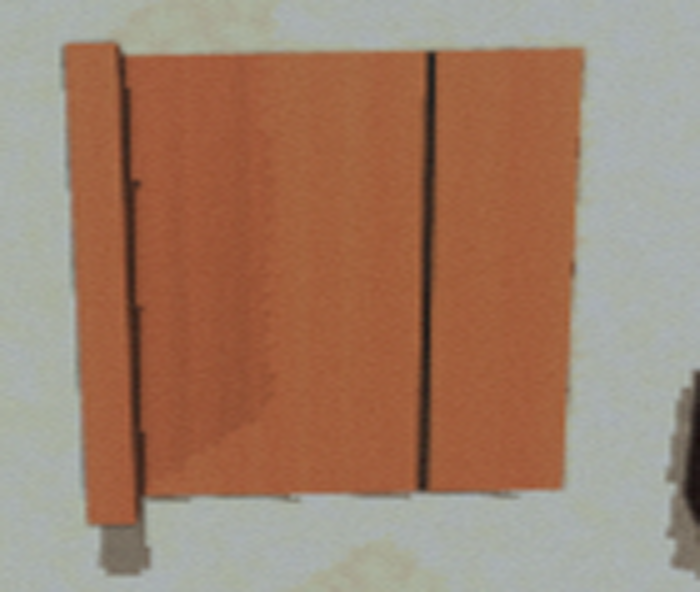

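```bash
python3 - <<'E'
from h import *
c=load("w5"); k=lambda u,v:(u/5+285-.4,v/3.7+50-.4)
B=[[.05,.06,.003],[.05,-.06,.003],[.02,.06,.003],[.02,-.06,.003],[-.05,.06,.037],[-.05,-.06,.037],[-.04,.06,.037],[-.04,-.06,.037]]
u=[k(584,49),k(564,489),k(432,53),k(424,490),k(65,46),k(88,524),k(117,44),k(136,522)]
p,r=fit([(c,B,u)],[.52,-.32,.08]);print(p,r.round(2).tolist())
g=np.array([p[0]-.045*np.cos(p[2]),p[1]-.045*np.sin(p[2]),0]);print(g)
q,R=tool();d=g-q;d[2]=.09-q[2];print((R.T@d*1000).round(1),np.degrees(np.arctan2(R[1,2],R[0,2])-p[2]))
E
```

```text
[ 0.52410253 -0.31924774  0.10257424] [[0.02, -0.26], [-0.14, 0.36], [-0.18, -0.67], [-0.21, 0.69], [-0.38, -0.85], [-0.11, 0.71], [0.45, -0.56], [0.51, 1.03]]
[ 0.47933905 -0.32385549  0.        ]
t 7.2 pos [ 499.3 -370.1  296.2] F [0.33 0.44 0.62] M [-0.04 -0.01 -0.02] w 93.0
[[0.0038, -0.0844, 0.9964], [0.0003, 0.9964, 0.0844], [-1.0, -0.0001, 0.0039]] q [-0.68   0.     1.573  0.003  1.566 -0.764]
[206.1  47.7 -16.8] -1.0365552182659352
```

```bash
python3 -m jog '[[[50,16,-6],-1],[[100,32,-12],-1],[[140,48,-17],-1],[[170,48,-17],-1],[[195,48,-17],-1],[[206,48,-17],-1],[[206,48,-17],-1]]';python3 - <<'E'
from h import *
tool(); snap("wrist","w6");snap("side","s6")
E
```

```text
clock: 8.07
tool_pos: [0.4791, -0.3231, 0.0898]
orientation: [0.707, -0.036, 0.705, 0.037]
force: [0.0, -0.5, -0.6]
grip_width: 0.0931
t 8.07 pos [ 479.1 -323.1   89.8] F [ 0.04 -0.48 -0.59] M [-0.1   0.02 -0.05] w 93.1
[[0.0031, -0.1033, 0.9946], [0.0008, 0.9946, 0.1033], [-1.0, 0.0005, 0.0032]] q [-0.638  0.048  1.872  0.003  1.22  -0.743]
```

View pics/w6.png

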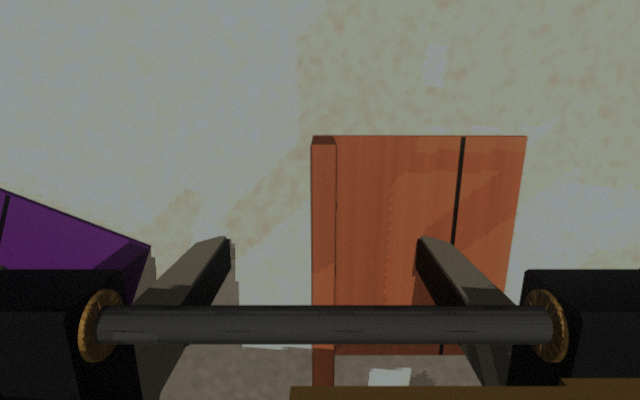

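```bash
python3 -m jog '[[[0,0,0],0],[[0,0,0],0],[[0,0,0],0],[[0,0,0],0],[[0,0,0],0],[[0,0,0],0],[[0,0,0],0],[[0,0,0],0]]' 0 60; python3 - <<'E'
from h import *
tool()
E
```

```text
clock: 9.18
tool_pos: [0.4795, -0.3237, 0.0911]
orientation: [0.708, -0.036, 0.704, 0.036]
force: [0.2, -0.3, -0.5]
grip_width: 0.0177
t 9.18 pos [ 479.5 -323.7   91.1] F [ 0.24 -0.28 -0.55] M [-0.03  0.08 -0.01] w 17.7
[[0.0048, -0.1025, 0.9947], [-0.0003, 0.9947, 0.1025], [-1.0, -0.0008, 0.0047]] q [-0.639  0.047  1.871  0.003  1.22  -0.742]
```

```bash
python3 -m jog '[[[0,0,0],0],[[0,0,0],0],[[0,0,0],0],[[0,0,0],0]]'; python3 -m jog '[[[-15,0,0],0],[[-40,0,0],0],[[-70,0,0],0],[[-100,0,0],0],[[-130,0,0],0],[[-130,0,0],0]]'; python3 - <<'E'
from h import *
tool(); snap("wrist","w7");snap("side","s7")
a=cv2.imread("pics/s7.png"); cv2.imwrite("pics/s7c.png",cv2.resize(a[150:350,250:500],None,fx=3,fy=3))
E
```

```text
clock: 9.68
tool_pos: [0.4795, -0.3236, 0.0911]
orientation: [0.708, -0.037, 0.705, 0.036]
force: [-0.6, 1.0, 0.8]
grip_width: 0.0098
clock: 10.42
tool_pos: [0.4794, -0.324, 0.2243]
orientation: [0.709, -0.038, 0.703, 0.035]
force: [0.4, -0.3, -1.3]
grip_width: 0.01
t 10.43 pos [ 479.4 -324.   224.3] F [ 0.43 -0.29 -1.3 ] M [-0.06  0.16 -0.01] w 10.0
[[0.0083, -0.1026, 0.9947], [-0.003, 0.9947, 0.1026], [-1.0, -0.0038, 0.0079]] q [-0.639 -0.066  1.754  0.003  1.445 -0.742]
```

View pics/w7.png

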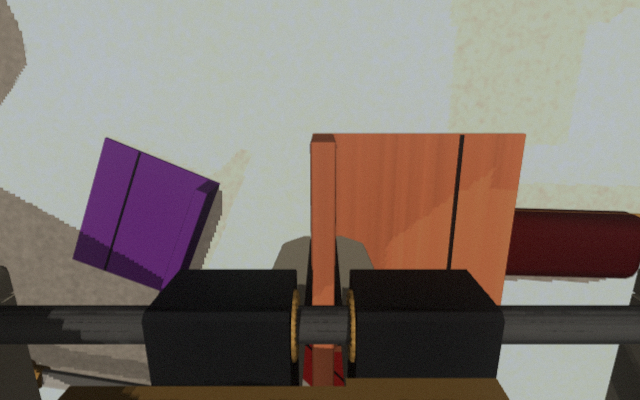

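View pics/s7c.png

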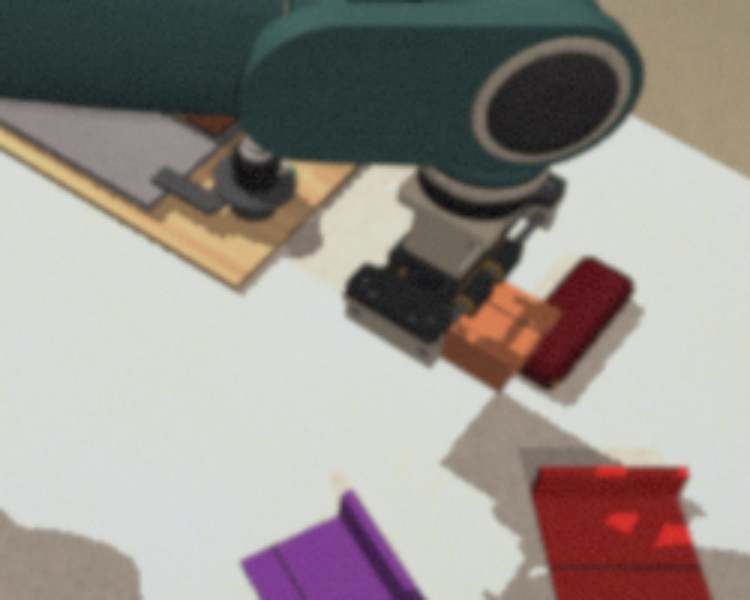

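```bash
python3 -m jog '[[[-30,45,-4],0],[[-50,100,-8],0],[[-78,157,-13],0],[[-78,214,-18],0],[[-78,271,-23],0],[[-78,328,-28],0],[[-78,385,-33],-1],[[-78,454,-39],-2]]';  python3 -m jog '[[[0,0,0],0],[[0,0,0],0]]'; python3 - <<'E'
from h import *
p,R=tool(); print(R.T@(np.array([.394,.124,.3])-p)*1000)
E
```

```text
clock: 11.52
tool_pos: [0.3934, 0.119, 0.2971]
orientation: [0.707, -0.049, 0.704, 0.048]
force: [1.1, 0.2, -1.6]
grip_width: 0.0097
clock: 11.78
tool_pos: [0.3932, 0.119, 0.2961]
orientation: [0.706, -0.049, 0.705, 0.048]
force: [-0.1, -0.2, -1.6]
grip_width: 0.0099
t 11.78 pos [393.2 119.  296.1] F [-0.1  -0.16 -1.56] M [-0.05  0.11 -0.03] w 9.9
[[0.002, -0.1382, 0.9904], [-0.0013, 0.9904, 0.1382], [-1.0, -0.0015, 0.0018]] q [ 0.233 -0.487  1.975 -0.002  1.652  0.094]
[-3.91423616  4.79081167  1.48599871]
```

```bash
python3 - <<'E'
from h import *
snap("wrist","w8");snap("top","t8");tool()
E
```

```text
t 11.88 pos [393.6 118.1 296.5] F [ 0.04 -0.07 -0.56] M [-0.1   0.09  0.03] w 9.7
[[0.0027, -0.1356, 0.9908], [-0.0011, 0.9908, 0.1356], [-1.0, -0.0014, 0.0026]] q [ 0.23  -0.487  1.974 -0.002  1.653  0.094]
```

View pics/w8.png

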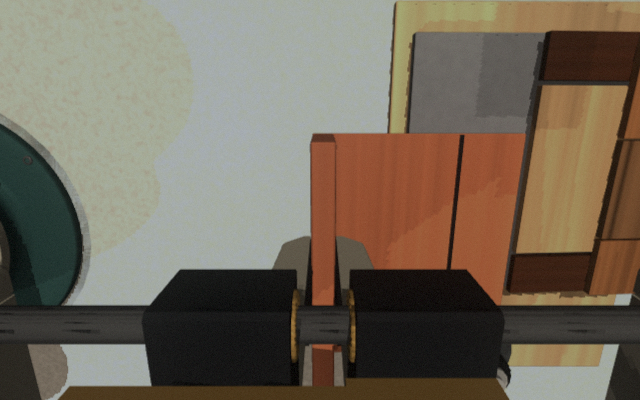

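```bash
python3 - <<'E'
import cv2
a=cv2.imread("pics/w8.png")
cv2.imwrite("pics/w8a.png",cv2.resize(a[20:150,300:640],None,fx=2.35*1,fy=4.5,interpolation=cv2.INTER_CUBIC))
cv2.imwrite("pics/w8b.png",cv2.resize(a[70:190,480:640],None,fx=5,fy=5,interpolation=cv2.INTER_CUBIC))
cv2.imwrite("pics/w8c.png",cv2.resize(a[190:310,480:640],None,fx=5,fy=5,interpolation=cv2.INTER_CUBIC))
E
```

```text
(no output)
```

View pics/w8a.png

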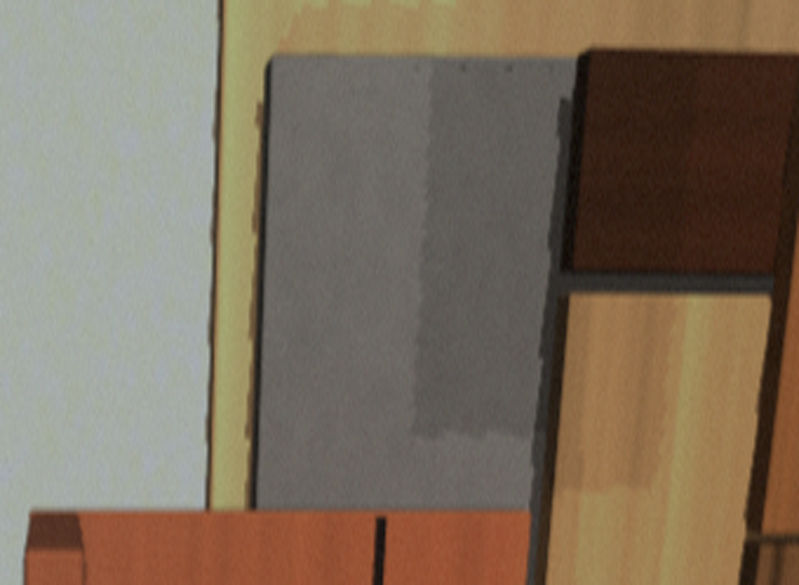

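View pics/w8b.png

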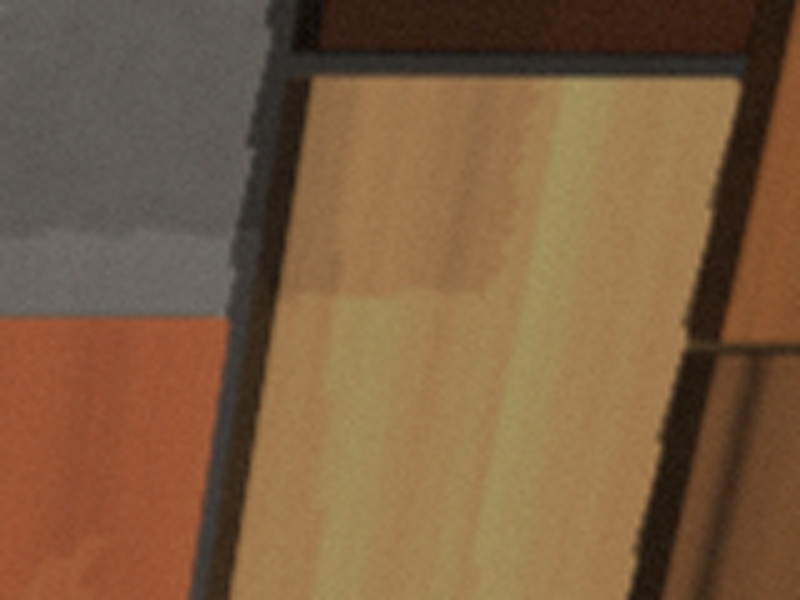

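View pics/w8c.png

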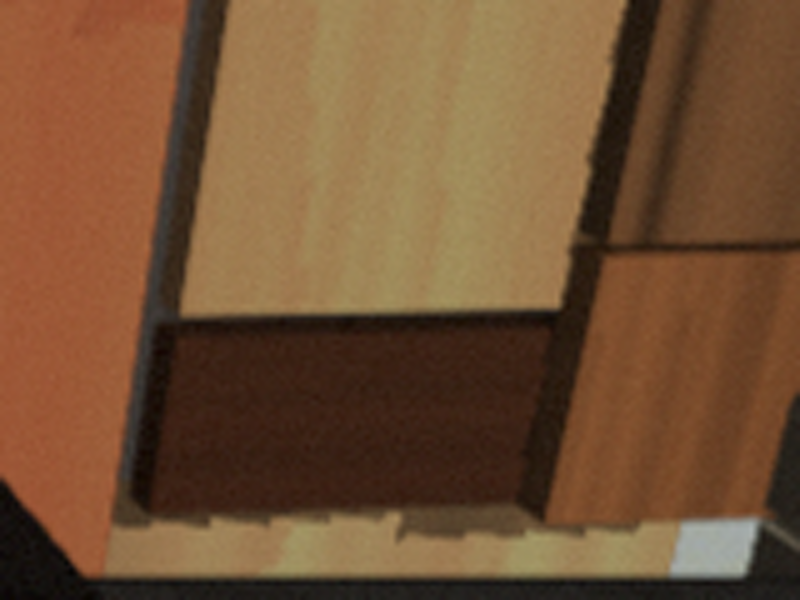

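```bash
cat > rel.py <<'E'
from h import *
d=ctrl.read_camera("wrist"); H=np.array(d["hand_eye"]);K=np.array(d["mtx"]);Hi=np.linalg.inv(H); ct=(K,Hi[:3,:3],Hi[:3,3]) # tool->cam
def backx(uv,x):
    K,R,t=ct; v=R.T@np.linalg.solve(K,[uv[0],uv[1],1.]); o=-R.T@t; return o+v*(x-o[0])/v[0]
E
python3 - <<'E'
from rel import *
UX=.0911
for n,uv,x in[("plainL",(525.4,133.2),UX-.003),("lineL",(461.5,134.7),UX-.003),("line lo",(450.5,267),UX-.003),("plain lo",(501,303),UX-.003),("plain w8b",(480+197/5,70+575/5),UX-.003),("seamtopL far",(300+30/2.35,20+512/4.5),UX-.037),("seamtopL+",(336,134.5),UX-.037)]:
    print(n,(backx(uv,x)*1000).round(1))
c=load("w8"); pz=tool()[0]; 
B=[[0,.08,.048],[0,-.08,.048],[-.11,.125,.032]]
u=[(480+309/5-.4,70+78/5-.4),(480+180/5-.4,190+316/5-.4),(414.5,32.6)]
p,r=fit([(c,B,u)],[.58,.15,.13]);print(p,r)
p2,r=fit([(c,B[:2],u[:2])],[.58,.15,.13]);print(p2,r)
for X in B: print(X)
for q,z in zip(u,[.048,.048,.032]): print(back(c,q,z))
E
```

```text
plainL [88.1 59.6 94.5]
lineL [88.1 58.9 64.7]
line lo [88.1 -8.9 65.9]
plain lo [ 88.1 -29.9  94.8]
plain w8b [88.1 34.7 95.3]
seamtopL far [54.1 62.4 -4.1]
seamtopL+ [54.1 62.1  4.6]
t 11.93 pos [393.7 117.9 296.7] F [ 0.51 -0.37 -1.54] M [-0.08  0.11  0.02] w 9.8
[[0.003, -0.135, 0.9908], [-0.001, 0.9908, 0.135], [-1.0, -0.0014, 0.0028]] q [ 0.23  -0.488  1.974 -0.002  1.653  0.094]
[0.58239951 0.15258022 0.14111762] [[-0.18675005 -0.40735371]
 [ 0.0453217   0.48989178]
 [ 0.14868797  0.01308573]]
[0.58246285 0.15257459 0.13982007] [[-0.00061411 -0.39051634]
 [ 0.00126307  0.50341558]]
[0, 0.08, 0.048]
[0, -0.08, 0.048]
[-0.11, 0.125, 0.032]
[0.57141175 0.23147766 0.048     ]
[0.59345909 0.07388184 0.048     ]
[0.45577902 0.26085842 0.032     ]
```

```bash
python3 -m jog '[[[30,1,15],0],[[65,3,30],0],[[100,5,45],0],[[130,7,60],-0.3],[[150,8,70],-0.3],[[162,8.6,79],-0.3],[[162,8.6,79],-0.3],[[162,8.6,79],-0.3]]';   python3 - <<'E'
from h import *
p,R=tool(); snap("wrist","w9"); p,R=tool()
print((np.array([[np.cos(.14),np.sin(.14)],[-np.sin(.14),np.cos(.14)]])@(p[:2]-[.5824,.1526])*1000).round(1), np.arctan2(R[1,2],R[0,2]))
E
```

```text
clock: 12.92
tool_pos: [0.4715, 0.1366, 0.1358]
orientation: [0.707, -0.05, 0.704, 0.049]
force: [0.2, 0.1, -1.8]
grip_width: 0.0093
t 12.93 pos [471.5 136.6 135.8] F [ 0.16  0.07 -1.79] M [-0.1   0.13  0.04] w 9.3
[[0.0038, -0.1396, 0.9902], [-0.0007, 0.9902, 0.1396], [-1.0, -0.0013, 0.0037]] q [ 2.310e-01 -1.980e-01  2.023e+00 -2.000e-03  1.314e+00  9.100e-02]
t 12.97 pos [471.4 136.8 135.9] F [-0.2   0.23 -1.57] M [-0.09  0.12 -0.02] w 9.7
[[0.0041, -0.1398, 0.9902], [-0.0007, 0.9902, 0.1398], [-1.0, -0.0012, 0.004]] q [ 2.310e-01 -1.990e-01  2.023e+00 -2.000e-03  1.314e+00  9.100e-02]
[-112.1   -0.2] 0.140272311482903
```

View pics/w9.png

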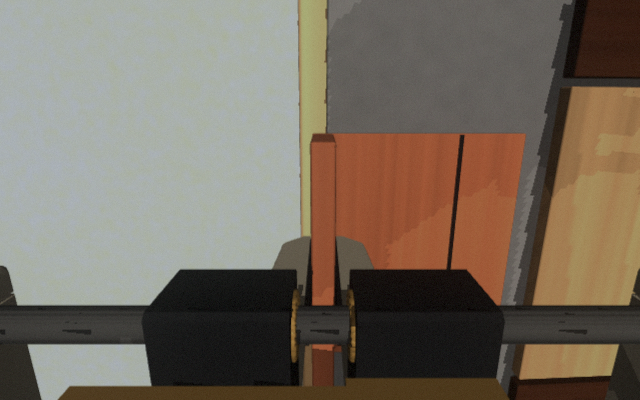

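```bash
python3 - <<'E'
import cv2,numpy as np
a=cv2.imread("pics/w9.png")
b=[cv2.resize(a[y:y+50,480:600],None,fx=6,fy=6,interpolation=cv2.INTER_CUBIC) for y in (70,350)]
cv2.imwrite("pics/w9c.png",np.vstack(b))
E
```

```text
(no output)
```

View pics/w9c.png

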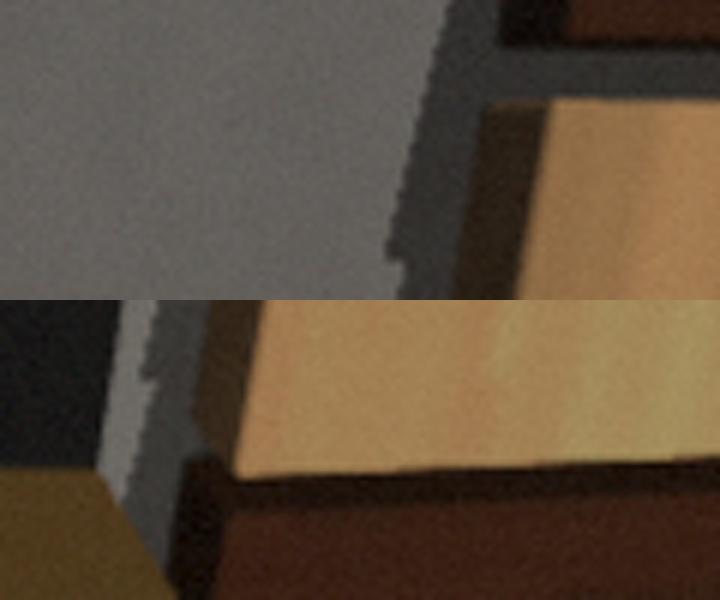

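```bash
python3 - <<'E'
from rel import *
x=.1359-.048
L=backx((571.3,86.3),x);Rr=backx((519.1,379.3),x)
print((L*1000).round(1),(Rr*1000).round(1),((L+Rr)*500).round(1),np.degrees(np.arctan2(-(L-Rr)[2],(L-Rr)[1])),np.linalg.norm(L-Rr))
print([(backx(u,.0881)*1000).round(1) for u in((524.5,133),(462,134.5))])
E
```

```text
[ 87.9  80.5 112. ] [ 87.9 -78.8 111.4] [ 87.9   0.9 111.7] -0.2162870898110891 0.1593201497020879
[array([88.1, 59.7, 94.1]), array([88.1, 59. , 64.9])]
```

```bash
python3 -m jog '[[[5,1,0],0],[[9,1,0],0],[[11,1,0],0],[[11,1,0],0]]';python3 -m jog '[[[0.5,0,0],0],[[1,0,0],0],[[1.5,0,0],0],[[1.5,0,0],0]]';python3 - <<'E'
from h import *
tool()
E
```

```text
clock: 13.52
tool_pos: [0.4712, 0.1378, 0.1247]
orientation: [0.707, -0.05, 0.704, 0.049]
force: [0.1, -0.0, -1.9]
grip_width: 0.0097
clock: 14.02
tool_pos: [0.4712, 0.1378, 0.1232]
orientation: [0.707, -0.05, 0.704, 0.049]
force: [-0.3, -0.9, -1.5]
grip_width: 0.0096
t 14.03 pos [471.2 137.8 123.2] F [-0.3  -0.9  -1.52] M [-0.09  0.11  0.03] w 9.6
[[0.0039, -0.14, 0.9901], [-0.0007, 0.9901, 0.14], [-1.0, -0.0013, 0.0037]] q [ 2.330e-01 -1.860e-01  2.034e+00 -2.000e-03  1.290e+00  9.300e-02]
```

```bash
python3 -m jog '[[[0.6,0,0],0],[[0.6,0,0],0],[[0.6,0,0],0]]';python3 - <<'E'
from h import *
tool()
E
python3 -m jog '[[[0.6,0,0],0],[[0.6,0,0],0],[[0.6,0,0],0]]';python3 - <<'E'
from h import *
tool(); snap("side","s10")
a=cv2.imread("pics/s10.png"); cv2.imwrite("pics/s10c.png",cv2.resize(a[120:260,210:400],None,fx=4,fy=4,interpolation=cv2.INTER_CUBIC))
E
```

```text
clock: 14.4
tool_pos: [0.4712, 0.1378, 0.1227]
orientation: [0.707, -0.05, 0.704, 0.049]
force: [-0.3, -0.1, 1.0]
grip_width: 0.0096
t 14.4 pos [471.2 137.8 122.7] F [-0.29 -0.09  0.99] M [-0.05  0.23  0.07] w 9.6
[[0.004, -0.1401, 0.9901], [-0.0007, 0.9901, 0.1401], [-1.0, -0.0013, 0.0039]] q [ 2.330e-01 -1.850e-01  2.034e+00 -2.000e-03  1.289e+00  9.300e-02]
clock: 14.78
tool_pos: [0.4713, 0.1378, 0.1221]
orientation: [0.707, -0.05, 0.704, 0.049]
force: [-1.7, -0.4, 2.6]
grip_width: 0.0098
t 14.78 pos [471.3 137.8 122.1] F [-1.65 -0.36  2.59] M [-0.13  0.51  0.05] w 9.8
[[0.004, -0.1401, 0.9901], [-0.0007, 0.9901, 0.1401], [-1.0, -0.0013, 0.0039]] q [ 2.330e-01 -1.850e-01  2.034e+00 -2.000e-03  1.288e+00  9.300e-02]
```

View pics/s10c.png

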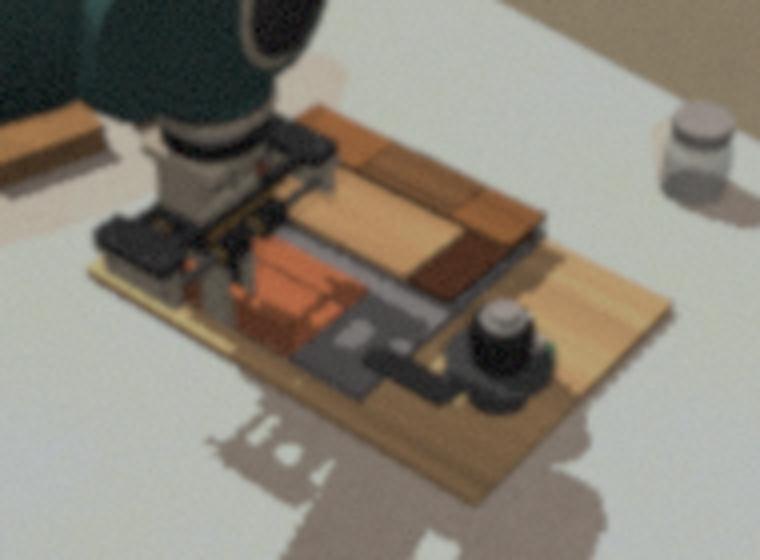

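```bash
python3 -m jog '[[[-1.1,0,0],0],[[-1.1,0,0],0],[[-1.1,0,5],0],[[-1.1,0,10],0],[[-1.1,0,15],0],[[-1.1,0,20],0],[[-1.1,0,25],0],[[-1.1,0,25],0]]';python3 - <<'E'
from h import *
tool(); snap("wrist","w10")
E
```

```text
clock: 15.82
tool_pos: [0.4963, 0.1414, 0.1233]
orientation: [0.707, -0.05, 0.704, 0.049]
force: [0.2, -0.4, -1.1]
grip_width: 0.0096
t 15.82 pos [496.3 141.4 123.3] F [ 0.22 -0.37 -1.07] M [-0.04  0.11  0.01] w 9.6
[[0.0039, -0.14, 0.9901], [-0.0007, 0.9902, 0.14], [-1.0, -0.0013, 0.0038]] q [ 0.229 -0.126  1.981 -0.002  1.283  0.089]
```

View pics/w10.png

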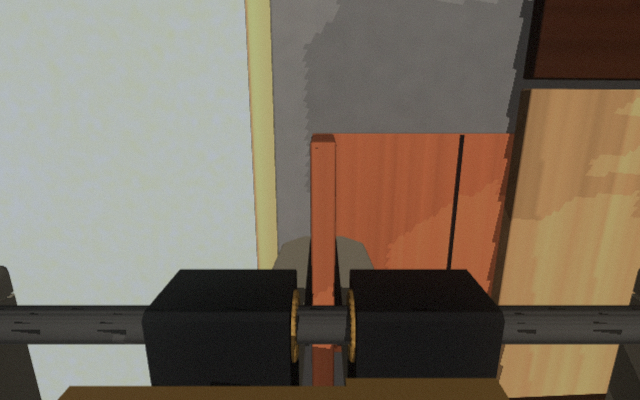

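```bash
python3 -m jog '[[[0,0,5],0],[[0,0,10],0],[[0,0,15],0],[[0,0,18],0],[[0,0,18],0],[[0,0,18],0]]';python3 - <<'E'
from h import *
tool(); snap("wrist","w11"); tool()
a=cv2.imread("pics/w11.png")
cv2.imwrite("pics/w11c.png",cv2.resize(a[70:190,420:540],None,fx=5,fy=5,interpolation=cv2.INTER_CUBIC))
cv2.imwrite("pics/w11d.png",cv2.resize(a[240:400,420:580],None,fx=3.7,fy=3.7,interpolation=cv2.INTER_CUBIC))
E
```

```text
clock: 16.62
tool_pos: [0.5138, 0.1439, 0.1232]
orientation: [0.707, -0.05, 0.704, 0.049]
force: [0.2, 0.8, -2.1]
grip_width: 0.0096
t 16.62 pos [513.8 143.9 123.2] F [ 0.23  0.84 -2.13] M [-0.07  0.08 -0.  ] w 9.6
[[0.0036, -0.14, 0.9901], [-0.0008, 0.9902, 0.14], [-1.0, -0.0013, 0.0035]] q [ 0.226 -0.086  1.945 -0.002  1.28   0.086]
t 16.68 pos [513.8 143.9 123.3] F [-1.17 -0.49 -0.71] M [-0.06  0.15  0.01] w 9.9
[[0.0038, -0.1401, 0.9901], [-0.0008, 0.9901, 0.1401], [-1.0, -0.0013, 0.0036]] q [ 0.226 -0.086  1.945 -0.002  1.28   0.086]
```

View pics/w11c.png

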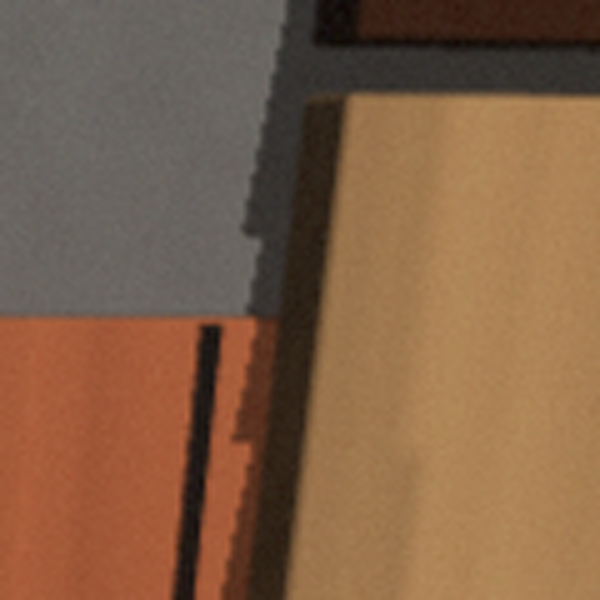

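View pics/w11d.png

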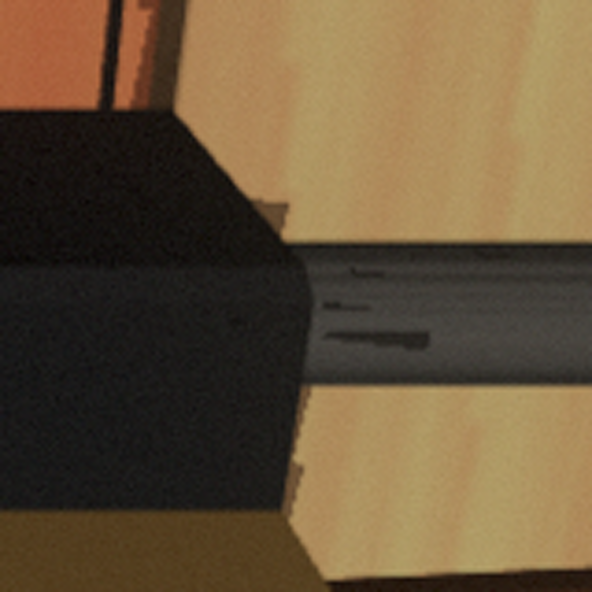

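```bash
python3 - <<'E'
from rel import *
k=lambda u,v:(420+u/5-.4,70+v/5-.4)
f=lambda n,uv,z:print(n,(backx(k(*uv),.1233-z)*1000).round(1))
f("topL",(350,95),.048);f("top lo",(288,590),.048);f("botL",(307,97),.040);f("bot lo",(248,590),.04)
f("line",(210,330),.0352);f("line",(184,595),.0352); f("leftedge",(100,318),.0352)
E
```

```text
topL [75.3 79.2 69.6]
top lo [75.3 36.5 69.3]
botL [83.3 79.3 69.4]
bot lo [83.3 34.6 69. ]
line [88.1 58.5 64.8]
line [88.1 32.9 64.8]
leftedge [88.1 59.6 54.3]
```

```bash
python3 -m jog '[[[0,0,2],0],[[0,0,4.6],0],[[0,0,4.6],0],[[0,0,4.6],0]]';python3 -m jog '[[[1,0,0],0],[[1.5,0,0],0],[[2,0,0],0],[[2,0,0],0]]';python3 - <<'E'
from h import *
tool(); snap("wrist","w12"); tool()
E
```

```text
clock: 17.23
tool_pos: [0.5184, 0.1445, 0.1233]
orientation: [0.707, -0.05, 0.704, 0.049]
force: [0.3, -0.4, -2.1]
grip_width: 0.0097
clock: 17.73
tool_pos: [0.5184, 0.1445, 0.1215]
orientation: [0.707, -0.05, 0.704, 0.049]
force: [-3.8, 0.2, 5.0]
grip_width: 0.0095
t 17.73 pos [518.4 144.5 121.5] F [-3.83  0.2   5.05] M [-0.18  0.66 -0.  ] w 9.5
[[0.0038, -0.1401, 0.9901], [-0.0008, 0.9901, 0.1401], [-1.0, -0.0013, 0.0037]] q [ 0.225 -0.074  1.936 -0.002  1.276  0.085]
t 17.77 pos [518.4 144.5 121.5] F [-2.52 -1.44  4.92] M [-0.24  0.63  0.01] w 9.6
[[0.0038, -0.14, 0.9901], [-0.0008, 0.9901, 0.14], [-1.0, -0.0013, 0.0037]] q [ 0.225 -0.074  1.936 -0.002  1.276  0.085]
```

```bash
python3 -m jog '[[[0.5,0,0],0],[[1,0,0],0],[[1,0,0],0],[[1,0,0],0],[[1,0,0],0]]';python3 - <<'E'
from h import *
F=[]
tool(); snap("wrist","w13"); tool(); 
for i in range(3): ctrl.read_camera("wrist"); F.append(ctrl.state()["force"])
print(np.mean(F,0))
a=cv2.imread("pics/w13.png")
cv2.imwrite("pics/w13c.png",cv2.resize(a[70:190,420:540],None,fx=5,fy=5,interpolation=cv2.INTER_CUBIC))
E
```

```text
clock: 18.4
tool_pos: [0.5184, 0.1445, 0.1209]
orientation: [0.707, -0.05, 0.704, 0.049]
force: [-3.9, -1.1, 7.5]
grip_width: 0.0096
t 18.4 pos [518.4 144.5 120.9] F [-3.93 -1.11  7.46] M [-0.21  0.95 -0.03] w 9.6
[[0.0039, -0.14, 0.9901], [-0.0007, 0.9901, 0.14], [-1.0, -0.0013, 0.0037]] q [ 0.225 -0.073  1.937 -0.002  1.275  0.085]
t 18.45 pos [518.4 144.5 121. ] F [-5.4  -1.31  6.88] M [-0.25  0.98 -0.  ] w 9.9
[[0.0039, -0.1401, 0.9901], [-0.0007, 0.9901, 0.1401], [-1.0, -0.0013, 0.0037]] q [ 0.225 -0.073  1.937 -0.002  1.275  0.085]
[-4.35061098 -1.5816586   7.69906563]
```

View pics/w13c.png

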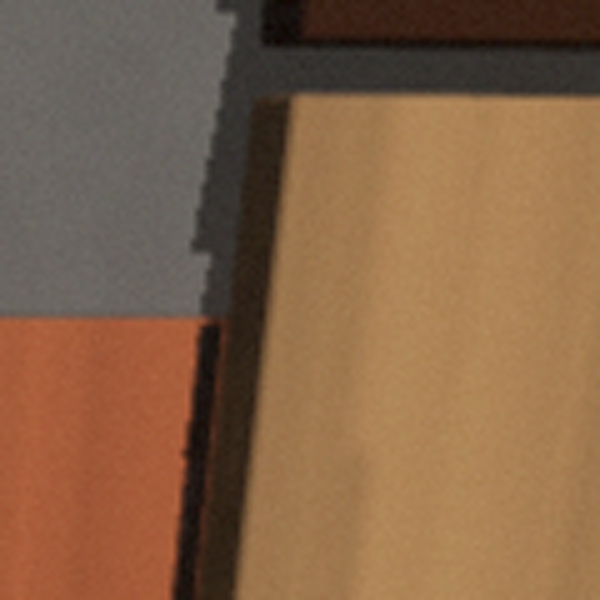

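```bash
python3 - <<'E'
from rel import *
k=lambda u,v:(420+u/5-.4,70+v/5-.4)
f=lambda n,uv,x:print(n,(backx(k(*uv),x)*1000).round(1))
f("topL",(292,95),.1209-.048);f("top lo",(236,590),.1209-.048);f("botL",(258,97),.1209-.04);f("bot lo",(196,590),.1209-.04)
f("line",(209,330),.0881);f("line",(185,590),.0881); f("le",(100,318),.0881)
E
```

```text
topL [72.9 79.1 63.8]
top lo [72.9 37.1 63.6]
botL [80.9 79.2 64.1]
bot lo [80.9 35.2 63.1]
line [88.1 58.5 64.7]
line [88.1 33.4 64.9]
le [88.1 59.6 54.3]
```

```bash
python3 - <<'E'
import cv2,numpy as np
o=[]
for n in("w10","w11","w12","w13"):
    a=cv2.imread(f"pics/{n}.png")
    for r in(95,145,165):
        print(n,r,a[r,440:540].sum(1).tolist() if 0 else [int(x) for x in a[r-2:r+3,450:535].sum(2).mean(0)])
E
```

```text
w10 95 [299, 301, 296, 297, 297, 300, 302, 296, 300, 300, 302, 302, 303, 305, 301, 300, 301, 303, 301, 301, 302, 302, 304, 305, 304, 300, 305, 303, 302, 304, 299, 302, 298, 299, 302, 300, 295, 297, 297, 303, 299, 299, 297, 297, 297, 297, 295, 298, 295, 295, 303, 301, 295, 300, 298, 298, 299, 303, 299, 304, 232, 169, 155, 147, 150, 151, 147, 148, 148, 147, 111, 99, 91, 99, 101, 102, 101, 100, 101, 115, 210, 285, 326, 339, 338]
w10 145 [311, 313, 313, 314, 313, 310, 312, 311, 275, 141, 72, 74, 81, 221, 302, 310, 316, 313, 312, 314, 315, 312, 307, 315, 311, 311, 311, 310, 310, 306, 307, 312, 311, 313, 318, 315, 313, 316, 314, 312, 313, 313, 311, 306, 305, 301, 296, 296, 301, 300, 298, 298, 303, 296, 305, 305, 247, 186, 170, 172, 171, 165, 151, 119, 104, 97, 104, 102, 104, 108, 110, 112, 180, 261, 320, 338, 343, 340, 338, 339, 343, 342, 347, 348, 352]
w10 165 [310, 305, 310, 313, 307, 309, 252, 130, 74, 78, 78, 229, 301, 311, 308, 313, 313, 313, 311, 310, 307, 309, 306, 302, 307, 308, 308, 304, 309, 309, 309, 315, 319, 317, 315, 312, 309, 310, 313, 307, 300, 301, 303, 298, 293, 297, 299,
[... 3369 characters left out ...]
350, 359, 365, 360, 360, 354, 357, 354, 355, 366, 374, 377, 387, 391, 396, 395, 400, 400, 401, 396, 396, 396, 394, 393, 390, 393, 390, 389, 383, 389, 389, 397, 399, 401, 398, 399, 393, 393, 392, 390, 393, 389, 388, 388, 383, 382, 380, 377, 377, 373, 376, 377, 374, 377]
w13 165 [319, 318, 320, 319, 315, 317, 255, 132, 81, 74, 68, 130, 124, 104, 108, 109, 116, 109, 111, 197, 283, 338, 349, 347, 347, 347, 347, 355, 357, 357, 357, 360, 364, 358, 357, 360, 354, 355, 353, 353, 351, 349, 360, 369, 380, 389, 391, 397, 394, 398, 396, 393, 394, 392, 392, 393, 390, 393, 393, 394, 398, 400, 397, 391, 395, 395, 390, 393, 392, 387, 388, 388, 387, 385, 382, 381, 379, 375, 377, 376, 377, 381, 376, 369, 366]
```

```bash
python3 -m jog '[[[0.3,0,-0.4],0],[[0.3,0,-0.4],0],[[0.3,0,-0.4],0],[[0.3,0,-0.4],0]]';python3 - <<'E'
from h import *
import numpy as np
F=[]
snap("wrist","w14"); tool(); snap("side","s14"); snap("top","t14")
for i in range(6): ctrl.read_camera("wrist"); F.append(ctrl.state()["force"])
print(np.mean(F,0),np.std(F,0))
from rel import backx
k=lambda u,v:(420+u/5-.4,70+v/5-.4)
for n,uv,x in(("topL",(292,95),.0753),("top lo",(236,590),.0753),("bot lo",(196,590),.0833)):print(n,(backx(k(*uv),x)*1000).round(1))
a=cv2.imread("pics/s14.png"); cv2.imwrite("pics/s14c.png",cv2.resize(a[120:260,210:400],None,fx=4,fy=4,interpolation=cv2.INTER_CUBIC))
E
```

```text
clock: 19.15
tool_pos: [0.5183, 0.1445, 0.1212]
orientation: [0.707, -0.05, 0.704, 0.049]
force: [-1.0, -0.7, 7.6]
grip_width: 0.0096
t 19.2 pos [518.3 144.5 121.2] F [-1.26 -1.2   5.99] M [-0.19  0.41  0.04] w 9.4
[[0.0048, -0.1401, 0.9901], [-0.0006, 0.9901, 0.1401], [-1.0, -0.0012, 0.0047]] q [ 0.225 -0.074  1.937 -0.002  1.274  0.085]
[-1.42294835 -0.72612031  6.69517246] [0.52098696 0.54786565 0.59850054]
topL [75.3 79.2 64.8]
top lo [75.3 36.5 64.6]
bot lo [83.3 34.6 64.1]
```

View pics/s14c.png

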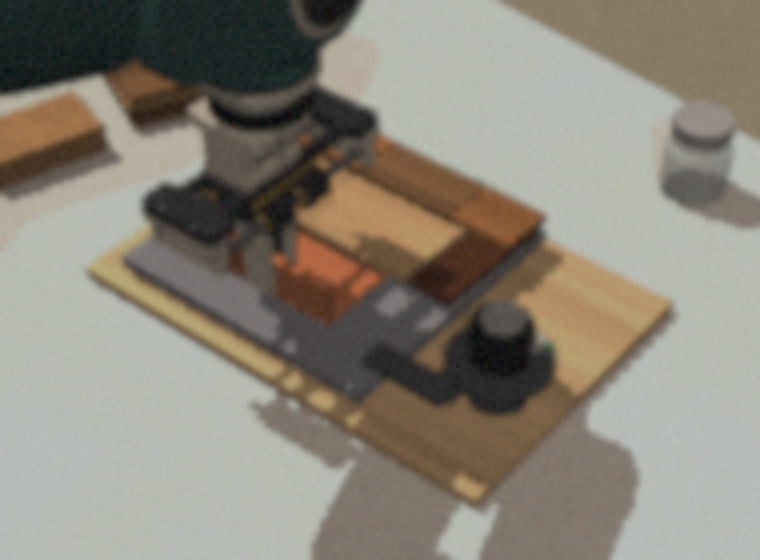

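View pics/w14.png

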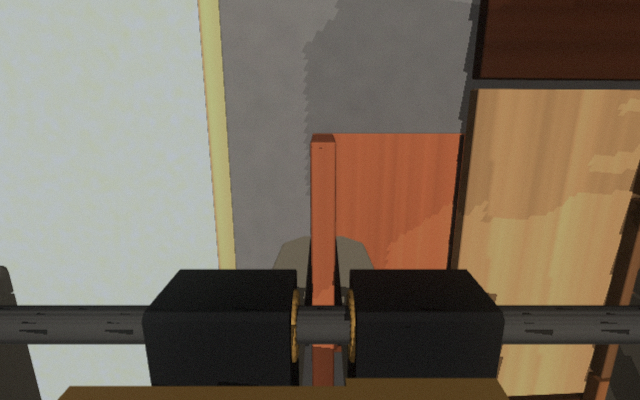

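View pics/t14.png

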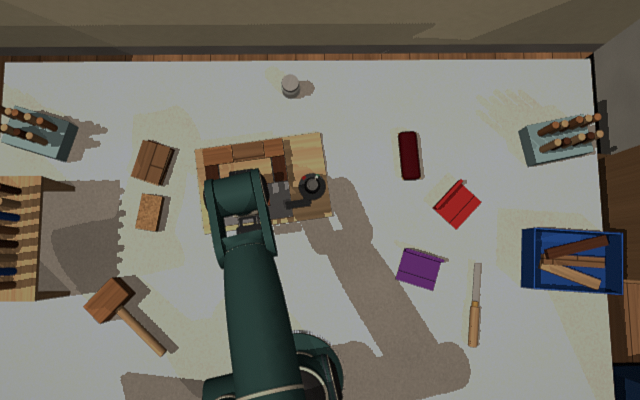

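```bash
python3 -m jog '[[[0.5,0,0],0],[[1.1,0,0],0],[[1.1,0,0],0],[[1.1,0,0],0],[[1.1,0,0],0]]';python3 - <<'E'
from h import *
F=[]
snap("wrist","w15"); tool()
for i in range(10): ctrl.read_camera("wrist"); F.append(ctrl.state()["force"])
print(np.mean(F,0),np.std(F,0)); tool()
a=cv2.imread("pics/w15.png")
cv2.imwrite("pics/w15c.png",cv2.resize(a[70:190,420:540],None,fx=5,fy=5,interpolation=cv2.INTER_CUBIC))
E
```

```text
clock: 20.27
tool_pos: [0.5183, 0.1445, 0.1206]
orientation: [0.707, -0.05, 0.704, 0.049]
force: [-4.5, -2.3, 8.7]
grip_width: 0.0098
t 20.32 pos [518.3 144.5 120.6] F [-5.32 -0.32  8.72] M [-0.3   1.05  0.06] w 9.4
[[0.0049, -0.14, 0.9901], [-0.0006, 0.9901, 0.14], [-1.0, -0.0013, 0.0048]] q [ 0.225 -0.074  1.938 -0.002  1.273  0.085]
[-4.74289381 -1.48185451  8.73631485] [0.56904576 0.36790022 0.37831857]
t 20.82 pos [518.3 144.5 120.6] F [-4.82 -1.17  8.95] M [-0.31  1.11  0.01] w 9.7
[[0.0049, -0.1401, 0.9901], [-0.0006, 0.9901, 0.1401], [-1.0, -0.0013, 0.0048]] q [ 0.225 -0.074  1.938 -0.002  1.273  0.085]
```

View pics/w15c.png

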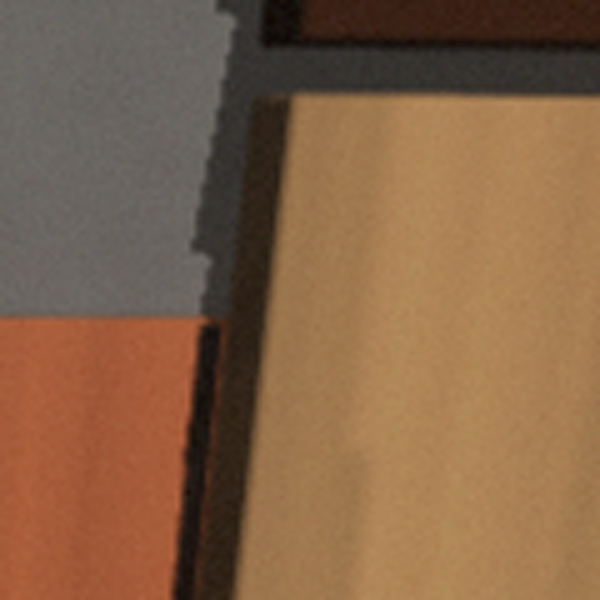

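```bash
python3 - <<'E'
from rig import ctrl
print(ctrl.finish_job())
E
```

```text
the job is handed in; nothing more can be done
None
```

The job is handed in at about 21 s of the 67 s allowed, with the gripper still holding the flashing and pressing it on the roof panel.

- **Clamp:** I turned the ring clockwise about 1.27 rad until the wrist reported a resisting moment of about 0.8 N m. A close crop after letting go showed the white pointer on the green mark.
- **Flashing position:** I gripped the copper flashing at its seam and slid it in flat. In the last wrist picture the black line is within about 0.5 mm of the shingle's lower edge. It is centred to about 0.5 mm by the left margin; the right end was hidden by the gripper. It was square to about 0.2° when measured just before insertion.
- **Shingle:** I felt no contact force while sliding and saw no sign of it lifting.
- **Push:** The wrist read 8.7 N upward, steady over the last 0.5 s. Adding the flashing's weight gives about 10 N on the panel, and the tool sank about 2.3 mm, which fits.
- **Bystanders:** In the top view the glasses case, cork block and stack of spare shingles look to be where they started.

Checks that disagreed or were left unresolved:

- **Camera disagreement:** The top and wrist cameras differed by about 3 mm sideways on the holder's position. I used the wrist camera, because it saw the flashing and the shingle in the same picture.
- **Line reading:** My first reading of the line suggested 1 mm of overshoot. The pictures showed the shingle sinking with the panel, and allowing for that removed most of the difference. I commanded 0.4 mm back, but the arm moved only about 0.1 mm.
- **Sideways force:** About 5 N of sideways force, mostly along the tucking direction, remained during the final push. I took it to be contact friction and left it.

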